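# Reagent bottles in order of height

## Robot

A 6-joint arm with a two-finger parallel gripper is mounted at the origin on the work surface. World frame = base frame: x ahead of the robot, y to its left, z up, the work surface at z = 0. Lengths are in m, angles in rad, forces in N, time in s.
With the tool pointing down it reaches from about 0.25 to 0.775 m from the base axis. Payload 4 kg.
Tool frame: the origin (TCP) lies on the centre line of the jaws, within the pads' length; the fingertips stand 11 mm ahead of it and the grasp point (between the pads) lies 8 mm behind it; z points along the fingers, y is the line along which they close (so a half turn about z gives the same grasp; the last joint's range is limited). The gripper opens to 94 mm and grips with 3 to 60 N. Pads are 16 mm wide; open, the fingers measure 119 mm over their backs; the gripper's body (75 mm by 177 mm) begins 78 mm behind the grasp point.
Start: joints at [-1.298, 0.087, 1.371, -0, 1.684, -0.103], TCP at [0.202, -0.512, 0.217] pointing down, gripper open.
Joint ranges: [-3.1, 3.1], [-0.76, 2.03], [0.27, 2.55], [-1.08, 4.22], [0.17, 2.65], [-2.57, 2.57]. Speed limits (rad/s): [2.79, 2.79, 3.14, 3.14, 3.14, 3.14].

## Interface

Orientations are given as a rotation vector (axis times angle).
In Python, from plant import arm, vision gives the robot as it stands.
- The arm moves only by the tool move_arm, never from a script. Its argument "rows" is a list of rows, each a list of 2 entries, a list of its own where there are three numbers: the shift along the tool's x, y, z in mm, then the turn about the tool's z in rad. In form: [[[tx, ty, tz], roll], ...]. A call has 1 to 20 rows; each row is the pose to reach, as a shift and turn from the pose commanded when the call began, along the tool's axes at that moment; what a row does not reach only later rows make up. A row lasts 1/10 s, in which the tool goes at most 50 mm and 8.59 degrees, less where a joint would pass 70% of its speed; a pose out of reach is approached as far as the arm can. A call with a gripper value outside its range is refused whole. "gripper" is the finger opening in mm, from 0 to 94, set as the call begins (left out, the last holds). The fingers move at their own pace and stop on an object; "force" is the grip in N (left out, the last holds). Time passes only in rows, so rows that repeat a pose let the fingers close. It gives the time, the measured TCP pose, the force, the opening and the grip force at its end, in the units of the state.
- arm.get_state(): the state, without advancing time (a new reading comes with each control period).
- vision.snapshot(name): name is "side" or "top" or "wrist"; returns a dict with "image" (420x560x3 uint8, blue, green, red), "vfov" (degrees; the focal length in pixels is half the picture's height over the tangent of half this angle, whatever the lens; pixels are square), "cx", "cy" (the principal point, pixels), "pose" (4x4, takes a point from camera to world coordinates). Camera axes: x right, y up, looking along -z (the intrinsics and any distortion apply to the point x, -y, -z); pixel columns grow to the right and rows downward; lengths in m; the calibration is good to about 2 mm. A picture is of the moment at which its call begins. There is no depth.
- arm.finish_job(): hands the job in; it is judged then, once.
The state is a dict: "clock": time; "joint_pos": joint angles; "joint_vel": joint speeds; "joint_efforts": joint torques, N m; "tool_pos": TCP position; "orientation": TCP orientation; "ft_force": force on the tool from outside, world axes, zero at the start; "moment": the same for the moment, N m; "gripper_width": finger opening in m; "finger_force": force on a finger pad.
Only numpy, scipy, OpenCV 4.12 (cv2) and the standard library are available. Lean on these libraries where they do the work, as an engineer would, in place of code of your own. Each camera call takes 0.05 s, during which the arm holds its last target. There are 200 camera calls.

## Task

Line up the four amber bottles on the four round pads of the white stand in order of height: the tallest on the pad next to the green end block, then one by one down to the shortest on the pad next to the black end block. Set each down upright in the middle of its pad and let go of it, without dropping any or tipping any over. Leave the conical flask standing where it is.

Things in the scene. Friction and masses are not known exactly. Their poses are not given: they have to be found in the camera images.
- bottle_a_center (a point): the tallest of four loose amber glass bottles with a black screw cap and a blank pale label: 118 mm tall, round body 52 mm in diameter up to 88 mm above its foot, then narrowing to the cap. The point is on its axis, half-way up (59 mm above its underside); z is its axis. It starts upright on the bench (z = 0).
- bottle_b_center (a point): the second tallest of four loose amber glass bottles with a black screw cap and a blank pale label: 102 mm tall, round body 47 mm in diameter up to 72 mm above its foot, then narrowing to the cap. The point is on its axis, half-way up (51 mm above its underside); z is its axis. It starts upright on the bench (z = 0).
- bottle_c_center (a point): the third tallest of four loose amber glass bottles with a black screw cap and a blank pale label: 86 mm tall, round body 42 mm in diameter up to 56 mm above its foot, then narrowing to the cap. The point is on its axis, half-way up (43 mm above its underside); z is its axis. It starts upright on the bench (z = 0).
- bottle_d_center (a point): the shortest of four loose amber glass bottles with a black screw cap and a blank pale label: 70 mm tall, round body 37 mm in diameter up to 40 mm above its foot, then narrowing to the cap. The point is on its axis, half-way up (35 mm above its underside); z is its axis. It starts upright on the bench (z = 0).
- pad_red_top (a point): a fixed round pad, 64 mm across, dark in the middle with a red rim, at one end of the row on the white stand. The pads always follow one another in the line red, yellow, blue, grey, 90 mm apart; the colours have no other meaning. The point is the centre of the flat upper face, 9 mm above the bench, on which a bottle's underside rests. z is up, y runs along the row, x across it.
- pad_yellow_top (a point): a fixed round pad, 64 mm across, dark in the middle with a yellow rim, at an inner place of the row on the white stand. The pads always follow one another in the line red, yellow, blue, grey, 90 mm apart; the colours have no other meaning. The point is the centre of the flat upper face, 9 mm above the bench, on which a bottle's underside rests. z is up, y runs along the row, x across it.
- pad_blue_top (a point): a fixed round pad, 64 mm across, dark in the middle with a blue rim, at an inner place of the row on the white stand. The pads always follow one another in the line red, yellow, blue, grey, 90 mm apart; the colours have no other meaning. The point is the centre of the flat upper face, 9 mm above the bench, on which a bottle's underside rests. z is up, y runs along the row, x across it.
- pad_grey_top (a point): a fixed round pad, 64 mm across, dark in the middle with a grey rim, at one end of the row on the white stand. The pads always follow one another in the line red, yellow, blue, grey, 90 mm apart; the colours have no other meaning. The point is the centre of the flat upper face, 9 mm above the bench, on which a bottle's underside rests. z is up, y runs along the row, x across it.
- block_green: green end block, 90 x 22 x 24 mm, fixed at one end of the white stand (either end), 82 mm beyond the centre of the end pad next to it; its top is 30 mm above the bench. A like black block is fixed at the other end. Origin: centre of its underside, 6 mm above the bench. The stand is a fixed board 470 mm along the row, 100 mm wide, 6 mm thick.
- flask_center (a point): loose conical glass flask with orange contents and a dark stopper, 62 mm across the foot, 110 mm tall, standing among the bottles; to be left alone. The point is on its axis, 55 mm above its underside. A small open glass beaker, 52 mm wide and 60 mm tall, also stands loose in that row. Bottles, flask and beaker stand about 120 mm apart between the robot and the stand, in any order.

How it is judged:
At the end, for the whole second after the job is handed in: All four bottles stand released, upright (0.1 rad) and at rest on the pads, axis within 12 mm of the pad's centre, foot on it (4 mm): tallest at the green block, descending to the shortest at the black block. The flask stands upright (0.15 rad) within 30 mm of its start (((horizontal distance between block_green and pad_red_top below 0.2 m and horizontal distance between bottle_a_center and pad_red_top below 0.012 m and horizontal distance between bottle_b_center and pad_yellow_top below 0.012 m and horizontal distance between bottle_c_center and pad_blue_top below 0.012 m and horizontal distance between bottle_d_center and pad_grey_top below 0.012 m) or (horizontal distance between block_green and pad_red_top above 0.2 m and horizontal distance between bottle_a_center and pad_grey_top below 0.012 m and horizontal distance between bottle_b_center and pad_blue_top below 0.012 m and horizontal distance between bottle_c_center and pad_yellow_top below 0.012 m and horizontal distance between bottle_d_center and pad_red_top below 0.012 m)) and height (world z) of bottle_a_center between 0.064 and 0.072 m and angle between each of bottle_a_center, bottle_b_center, bottle_c_center, bottle_d_center's own z axis and vertical below 0.1 rad and linear speed of each of bottle_a, bottle_b, bottle_c, bottle_d below 0.02 m/s and contact force between each of bottle_a, bottle_b, bottle_c, bottle_d and the fingers below 0.05 N and height (world z) of bottle_b_center between 0.056 and 0.064 m and height (world z) of bottle_c_center between 0.048 and 0.056 m and height (world z) of bottle_d_center between 0.04 and 0.048 m and distance of flask_center from where it was at the start of the episode below 0.03 m and angle between flask_center's own z axis and vertical below 0.15 rad); the robot touches nothing.
It fails at once if a bottle is dropped or thrown (moves freely, not held, faster than 0.7 m/s, as after a fall of 25 mm) ((linear speed of bottle_a above 0.7 m/s and contact force between bottle_a and the fingers below 0.01 N) or (linear speed of bottle_b above 0.7 m/s and contact force between bottle_b and the fingers below 0.01 N) or (linear speed of bottle_c above 0.7 m/s and contact force between bottle_c and the fingers below 0.01 N) or (linear speed of bottle_d above 0.7 m/s and contact force between bottle_d and the fingers below 0.01 N)).
It fails at once if a bottle is tipped over (angle between any of bottle_a_center, bottle_b_center, bottle_c_center, bottle_d_center's own z axis and vertical above 0.7 rad).
It fails at once if the flask is pushed more than 30 mm away or tipped (distance of flask_center from where it was at the start of the episode above 0.03 m or angle between flask_center's own z axis and vertical above 0.4 rad).
It also fails if it takes over 112 s, if anything falls off the work surface, if the arm or the gripper's body presses on something with over 40 N, if the wrist force passes 120 N, or if a joint passes its speed limit or range.

## Working session

There is one attempt and no reset: what is moved stays moved. The work goes in short steps, Python scripts to look and compute and a tool call to move; the robot and the scene stay as the last step left them, time stands still between calls to the robot, and variables do not carry over. Pictures are saved under pics/ and viewed, at most 14 in all, crops included, and the job is handed in when it is done.

Besides the shell and the picture viewer there is one more tool, called after "Request:" as name(argument=value, ...), one argument or row to a line, values as JSON. move_arm: Moves the arm, as the interface text tells. Its arguments: {"type":"object","properties":{"rows":{"type":"array","items":{"type":"array"}},"gripper":{"type":"number"},"force":{"type":"number"}},"required":["rows"]}

```bash
mkdir -p pics; python3 - <<'E'
from plant import arm, vision
import cv2,numpy as np
s=arm.get_state(); print(s)
for n in("top","side"):
    d=vision.snapshot(n); cv2.imwrite(f"pics/{n}0.png",d["image"]); print(n,{k:v for k,v in d.items() if k!="image"})
    np.save(f"pics/{n}0.npy",d,allow_pickle=True)
E
```

```text
{'clock': 0.0, 'joint_pos': array([-1.29809906e+00,  8.79653662e-02,  1.37224214e+00, -3.06926965e-05,
        1.68360824e+00, -1.03063777e-01]), 'joint_vel': array([-0.00211071,  0.00026957,  0.00020525, -0.00021861, -0.00103816,
        0.00112663]), 'joint_efforts': array([ 4.45300775e-04, -3.40183926e+01, -3.02423751e+01,  7.19132717e-02,
        3.31149227e-02, -1.79520803e-04]), 'tool_pos': array([ 0.20170112, -0.5111135 ,  0.21530465]), 'orientation': array([-3.08413529e+00, -5.86359150e-01,  3.43324259e-04]), 'ft_force': array([ 0.25298851, -0.06731891,  0.44551599]), 'moment': array([ 0.02263394, -0.00930605, -0.00388719]), 'finger_force': 0.0, 'gripper_width': 0.09416984943388813}
top {'vfov': 46.86789459697036, 'cx': 274.0789759090108, 'cy': 212.28880998966764, 'pose': array([[-2.61697061e-04,  9.99047339e-01, -4.36388217e-02,
         5.25740633e-01],
       [-9.99839844e-01, -1.04230743e-03, -1.78661862e-02,
        -3.19849709e-03],
       [-1.78946508e-02,  4.36271571e-02,  9.98887608e-01,
         1.05094577e+00],
       [ 0.00000000e+00,  0.00000000e+00,  0.00000000e+00,
         1.00000000e+00]])}
side {'vfov': 44.567670419330675, 'cx': 275.9182275318282, 'cy': 212.64852767505127, 'pose': array([[-0.67701807,  0.3971336 , -0.61962201, -0.11089387],
       [-0.73596435, -0.36333842,  0.57126322,  0.62362868],
       [ 0.00173533,  0.84277523,  0.53826285,  0.65130136],
       [ 0.        ,  0.        ,  0.        ,  1.        ]])}
```

View pics/top0.png

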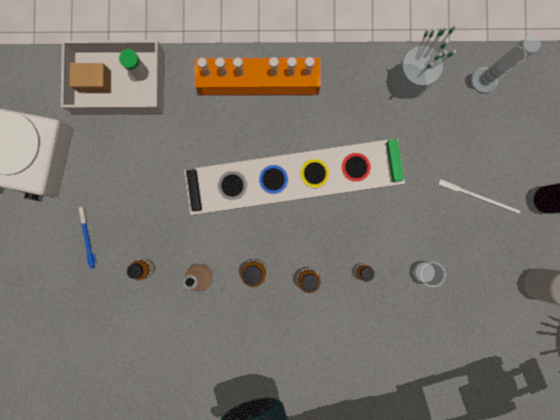

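View pics/side0.png

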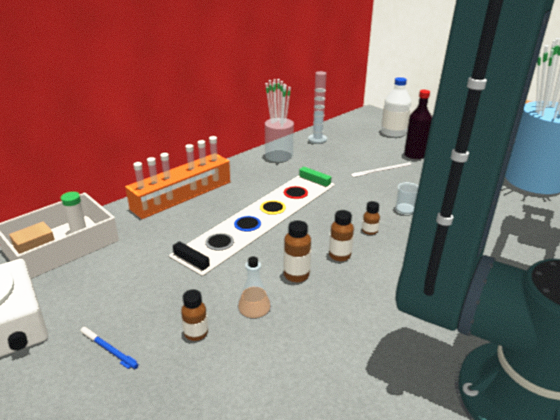

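The top view shows a row of items: C (138,271), flask (195,280), A (252,273), B (309,281), D (366,273), beaker (430,274). The green block is at the red-pad end (395,160), so A→red, B→yellow, C→blue and D→grey. The side view agrees on the bottle sizes.

```bash
cat > h.py <<'E'
import numpy as np,cv2
from scipy.spatial.transform import Rotation as Ro
H=dict(A=.118,B=.102,C=.086,D=.07)
def ray(d,u,v,z):
    f=210/np.tan(np.radians(d["vfov"])/2); P=d["pose"]
    r=P[:3,:3]@np.array([(u-d["cx"])/f,-(v-d["cy"])/f,-1]); o=P[:3,3]
    return o+r*(z-o[2])/r[2]
def proj(d,p):
    f=210/np.tan(np.radians(d["vfov"])/2); P=d["pose"]; c=P[:3,:3].T@(np.asarray(p)-P[:3,3])
    return d["cx"]+f*c[0]/-c[2], d["cy"]-f*c[1]/-c[2]
def blob(d,u,v,r,thr=45,inv=True):
    """centroid, area, box of the dark blob nearest (u,v)"""
    m=(d["image"].max(2)<thr).astype(np.uint8)
    w=np.zeros_like(m); cv2.circle(w,(int(u),int(v)),r,1,-1)
    n,l,st,ce=cv2.connectedComponentsWithStats(m*w)
    i=1+np.argmax(st[1:,4]); c,rr=cv2.minEnclosingCircle(np.argwhere(l==i)[:,::-1].astype(np.float32))
    return ce[i],st[i],rr
E
python3 - <<'E'
from h import *
t=np.load("pics/top0.npy",allow_pickle=True).item(); s=np.load("pics/side0.npy",allow_pickle=True).item()
for n,T,S in(("red",(356,167),(296,192)),("yellow",(315,174),(272,207)),("blue",(274,180),(247,223)),("grey",(232,185),(219,241))):
    for d,q in((t,T),(s,S)):
        c,st,r=blob(d,*q,13); print(n,c.round(1),st,round(r,1),ray(d,*c,.009).round(4))
for n,T,S in(("A",(252,272),(298,230)),("B",(309,280),(343,218)),("C",(137,270),(193,298)),("D",(366,273),(373,207))):
    for d,q in((t,T),(s,S)):
        c,st,r=blob(d,*q,13); print(n,c.round(1),st,round(r,1),ray(d,*c,H[n]-.001 if d is t else H[n]-.009).round(4))
im=t["image"]; 
cv2.imwrite("pics/crop.png",cv2.resize(im[130:300,110:460],None,fx=2.28,fy=2.28,interpolation=cv2.INTER_CUBIC))
E
```

```text
red [355.8 166.6] [346 157  20  20 316] 10.1 [ 0.6697 -0.1607  0.009 ]
red [295.3 191.6] [287 188  17   8 103] 8.1 [ 0.6676 -0.1594  0.009 ]
yellow [314.4 172.7] [305 163  20  20 314] 10.0 [ 0.6566 -0.0716  0.009 ]
yellow [272.3 206.4] [264 203  18   8 114] 8.6 [ 0.6544 -0.0702  0.009 ]
blue [273.1 178.8] [263 169  21  21 322] 10.2 [0.6437 0.0175 0.009 ]
blue [247.  222.5] [238 218  19  10 148] 9.1 [0.6419 0.0182 0.009 ]
grey [231.8 184.9] [222 175  21  21 337] 10.4 [0.6306 0.1067 0.009 ]
grey [219.1 240.6] [209 235  21  12 183] 10.1 [0.6288 0.1072 0.009 ]
A [244. 275.] [244 275   1   1   1] 0.0 [0.446  0.0713 0.117 ]
A [297.5 229. ] [289 221  18  16 238] 9.2 [0.4442 0.0568 0.109 ]
B [306. 275.] [306 275   1   1   1] 0.0 [ 0.4448 -0.0484  0.101 ]
B [342.8 217.5] [336 211  15  14 179] 7.9 [ 0.4285 -0.0552  0.093 ]
C [134.7 270.5] [128 264  15  14 147] 7.5 [0.452  0.2923 0.085 ]
C [192. 299.] [184 291  17  17 245] 9.2 [0.4492 0.295  0.077 ]
D [360.8 272.1] [360 270   3   5   8] 2.2 [ 0.448 -0.16   0.069]
D [372.1 207.3] [367 202  11  11 102] 5.8 [ 0.4433 -0.1722  0.061 ]
```

View pics/crop.png

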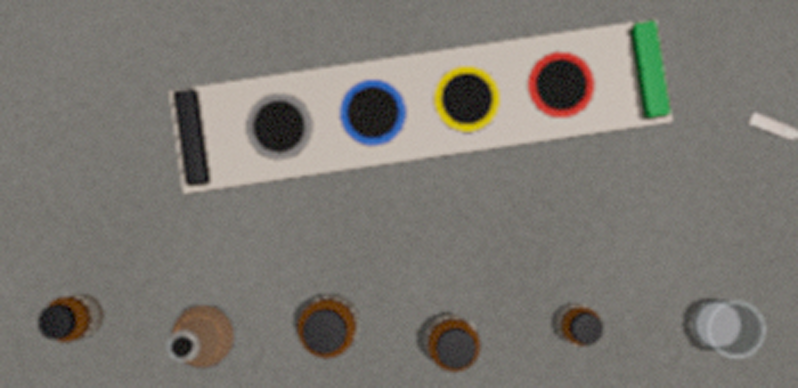

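Crop: pads clear. Cap discs sit at about (252.5,275.2) A, (309.6,280.9) B, (135.4,271.2) C and (366.6,273.9) D in the full picture. I'll refine these and plan the moves.

```bash
python3 - <<'E'
from h import *
from plant import arm
t=np.load("pics/top0.npy",allow_pickle=True).item()
hsv=cv2.cvtColor(cv2.GaussianBlur(t["image"],(3,3),0),cv2.COLOR_BGR2HSV)
for n,q in dict(A=(252.5,275.2),B=(309.6,280.9),C=(135.4,271.2),D=(366.6,273.9)).items():
    m=((hsv[...,1]<90)&(hsv[...,2]<92)).astype(np.uint8); w=np.zeros_like(m); cv2.circle(w,tuple(int(round(x)) for x in q),10,1,-1)
    print(n,hsv[int(q[1]),int(q[0])])
    k,l,st,ce=cv2.connectedComponentsWithStats(m*w); i=1+np.argmax(st[1:,4]); print(st[i],ce[i].round(1),ray(t,*ce[i],H[n]).round(4),"click",ray(t,*q,H[n]).round(4))
s=arm.get_state(); R=Ro.from_rotvec(s["orientation"]).as_matrix(); print(R.round(3))
E
```

```text
A [ 0  5 56]
[243 266  19  19 256] [251.9 274.9] [0.4463 0.056  0.118 ] click [0.4457 0.0549 0.118 ]
B [160  12  63]
[302 275  16  16 211] [309.6 282.6] [ 0.4303 -0.0553  0.102 ] click [ 0.4335 -0.0553  0.102 ]
C [ 0  6 41]
[127 264  15  15 180] [133.6 270.9] [0.4511 0.2942 0.086 ] click [0.4506 0.2906 0.086 ]
D [15  9 60]
[361 268  14  14 148] [367.3 274. ] [ 0.4444 -0.1729  0.07  ] click [ 0.4445 -0.1715  0.07  ]
[[ 0.93   0.367 -0.001]
 [ 0.367 -0.93   0.002]
 [ 0.    -0.002 -1.   ]]
```

Request:
move_arm(
  rows=[
    [[15,-10,0],-0.06],
    [[45,-30,0],-0.18],
    [[80,-52,0],-0.31],
    [[115,-75,0],-0.44],
    [[150,-97,0],-0.57],
    [[185,-120,0],-0.7],
    [[220,-142,0],-0.84],
    [[255,-165,0],-0.98],
    [[290,-188,0],-1.12],
    [[320,-207,0],-1.24],
    [[340,-220,0],-1.31],
    [[350,-226,0],-1.34],
    [[350,-226,0],-1.34],
    [[350,-226,0],-1.34],
  ],
  gripper=94,
  force=15,
)

```text
clock: 1.5
tool_pos: [0.4441, -0.1735, 0.2162]
orientation: [-2.056, -2.375, 0.002]
ft_force: [0.3, 1.0, -0.2]
gripper_width: 0.094
finger_force: 0.0
```

```bash
cat >> h.py <<'E'
G=dict(A=(.445,.0563),B=(.4295,-.0553),C=(.450,.2935),D=(.444,-.1725))
P=dict(A=(.6687,-.160),B=(.6555,-.0709),C=(.643,.018),D=(.6297,.107))
def go(x,y,z,yaw=98.3):
    from plant import arm
    s=arm.get_state(); R=Ro.from_rotvec(s["orientation"]).as_matrix()
    a=np.degrees(np.arctan2(R[1,0],R[0,0])); d=R.T@(np.array([x,y,z])-s["tool_pos"])
    print("t",round(s["clock"],2),"pos",s["tool_pos"].round(4),"yaw",a.round(2),"F",s["ft_force"].round(1),"w",round(s["gripper_width"],4),"ff",round(s["finger_force"],1),"-> shift mm",(d*1000).round(1),"roll",np.radians(a-yaw).round(3))
E
python3 -c "
from h import *
go(*G['D'],.021)"
```

```text
t 1.5 pos [ 0.4441 -0.1735  0.2162] yaw 98.23 F [ 0.3  1.  -0.2] w 0.094 ff 0.0 -> shift mm [  1.1   0.3 195.2] roll -0.001
```

Request:
move_arm(
  rows=[
    [[1,0,20],0],
    [[1,0,55],0],
    [[1,0,90],0],
    [[1,0,125],0],
    [[1,0,155],0],
    [[1,0,180],0],
    [[1,0,192],0],
    [[1,0,195],0],
    [[1,0,195],0],
  ],
)

```text
clock: 2.4
tool_pos: [0.4445, -0.1728, 0.022]
orientation: [2.056, 2.375, -0.0]
ft_force: [-0.8, -0.9, 0.5]
gripper_width: 0.0938
finger_force: 0.0
```

Request:
move_arm(
  rows=[
    [[0,0,0],0],
    [[0,0,0],0],
    [[0,0,0],0],
    [[0,0,0],0],
    [[0,0,0],0],
    [[0,0,0],0],
    [[0,0,0],0],
    [[0,0,0],0],
    [[0,0,0],0],
    [[0,0,0],0],
  ],
  gripper=30,
  force=15,
)

```text
clock: 3.4
tool_pos: [0.4443, -0.1719, 0.0214]
orientation: [-2.055, -2.376, 0.0]
ft_force: [-0.1, 0.2, 0.3]
gripper_width: 0.0366
finger_force: 15.0
```

```bash
python3 -c "
from h import *
from plant import vision
go(*P['D'],.031)
a=vision.snapshot('side');b=vision.snapshot('wrist')
cv2.imwrite('pics/g1.png',np.hstack([a['image'],b['image']])[:, :][::1][:,:])
cv2.imwrite('pics/g1.png',cv2.resize(cv2.imread('pics/g1.png'),(800,300)))"
```

```text
t 3.4 pos [ 0.4443 -0.1719  0.0214] yaw 98.31 F [-0.1  0.2  0.3] w 0.0366 ff 15.0 -> shift mm [249.2 223.7  -9.6] roll 0.0
```

View pics/g1.png

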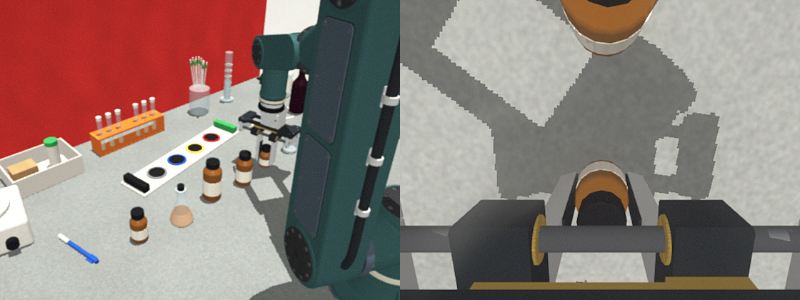

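Bottle D is gripped (36.6 mm) and sits centred between the fingers in the wrist view. Lift and carry it to grey.

Request:
move_arm(
  rows=[
    [[0,0,-5],0],
    [[0,0,-25],0],
    [[0,0,-55],0],
    [[0,0,-90],0],
    [[0,0,-120],0],
    [[0,0,-140],0],
    [[10,9,-145],0],
    [[30,27,-145],0],
    [[60,54,-145],0],
    [[92,83,-145],0],
    [[124,112,-145],0],
    [[157,141,-145],0],
    [[189,170,-145],0],
    [[219,197,-145],0],
    [[240,215,-145],0],
    [[249,223,-145],0],
    [[249,223,-145],0],
    [[249,223,-145],0],
  ],
  force=20,
)

```text
clock: 5.3
tool_pos: [0.6283, 0.1061, 0.1657]
orientation: [-2.055, -2.376, 0.003]
ft_force: [0.2, -0.1, -0.7]
gripper_width: 0.0362
finger_force: 20.0
```

```bash
python3 -c "
from h import *
go(*P['D'],.031)"
```

```text
t 5.3 pos [0.6283 0.1061 0.1657] yaw 98.29 F [ 0.2 -0.1 -0.7] w 0.0362 ff 20.0 -> shift mm [  0.8   1.7 134.7] roll -0.0
```

Request:
move_arm(
  rows=[
    [[1,1,15],0],
    [[1,2,45],0],
    [[1,2,75],0],
    [[1,2,100],0],
    [[1,2,118],0],
    [[1,2,128],0],
    [[1,2,132],0],
    [[1,2,134],0],
    [[1,2,135],0],
    [[1,2,135],0],
    [[1,2,135],0],
  ],
)

```text
clock: 6.4
tool_pos: [0.6315, 0.108, 0.0325]
orientation: [2.054, 2.376, 0.002]
ft_force: [-0.2, -0.5, -1.2]
gripper_width: 0.0366
finger_force: 20.0
```

```bash
python3 -c "
from h import *
go(*P['D'],.0305)"
```

```text
t 6.4 pos [0.6315 0.108  0.0325] yaw 98.31 F [-0.2 -0.5 -1.2] w 0.0366 ff 20.0 -> shift mm [-0.7 -2.   2. ] roll 0.0
```

Request:
move_arm(
  rows=[
    [[0,-1,1],0],
    [[0,-1,1],0],
    [[0,-1,1],0],
  ],
)

```text
clock: 6.7
tool_pos: [0.6298, 0.1078, 0.0305]
orientation: [2.055, 2.377, -0.0]
ft_force: [0.3, 0.8, -0.3]
gripper_width: 0.0361
finger_force: 20.0
```

```bash
python3 -c "
from h import *
go(*P['D'],.0305)"
```

```text
t 6.7 pos [0.6298 0.1078 0.0305] yaw 98.31 F [ 0.3  0.8 -0.3] w 0.0361 ff 20.0 -> shift mm [-0.8 -0.3  0. ] roll 0.0
```

Request:
move_arm(
  rows=[
    [[0,0,1],0],
    [[0,0,1],0],
    [[0,0,1],0],
  ],
)

```text
clock: 7.0
tool_pos: [0.6299, 0.1078, 0.0305]
orientation: [2.054, 2.376, 0.0]
ft_force: [-3.2, -0.4, 5.2]
gripper_width: 0.0363
finger_force: 20.0
```

Contact felt (5 N). Release and rise.

Request:
move_arm(
  rows=[
    [[0,0,0],0],
    [[0,0,0],0],
    [[0,0,0],0],
    [[0,0,0],0],
    [[0,0,0],0],
    [[0,0,0],0],
    [[0,0,-15],0],
    [[0,0,-45],0],
    [[0,0,-85],0],
    [[0,0,-130],0],
    [[0,0,-165],0],
    [[0,0,-185],0],
    [[0,0,-190],0],
    [[0,0,-190],0],
  ],
  gripper=94,
)

```text
clock: 8.4
tool_pos: [0.6302, 0.1078, 0.221]
orientation: [2.053, 2.375, 0.003]
ft_force: [0.4, 0.5, -0.2]
gripper_width: 0.0942
finger_force: 0.0
```

```bash
python3 -c "
from h import *
go(*G['C'],.030)"
```

```text
t 8.4 pos [0.6302 0.1078 0.221 ] yaw 98.31 F [ 0.4  0.5 -0.2] w 0.0942 ff 0.0 -> shift mm [ 209.8 -152.   190.6] roll 0.0
```

Request:
move_arm(
  rows=[
    [[10,-7,0],0],
    [[32,-23,0],0],
    [[65,-47,0],0],
    [[100,-72,0],0],
    [[135,-98,0],0],
    [[168,-122,0],0],
    [[193,-140,0],0],
    [[207,-150,0],0],
    [[210,-152,10],0],
    [[210,-152,35],0],
    [[210,-152,70],0],
    [[210,-152,105],0],
    [[210,-152,140],0],
    [[210,-152,168],0],
    [[210,-152,184],0],
    [[210,-152,190],0],
    [[210,-152,190],0],
  ],
)

```text
clock: 10.1
tool_pos: [0.4478, 0.2924, 0.0272]
orientation: [-2.055, -2.375, 0.007]
ft_force: [-0.6, -0.3, 0.9]
gripper_width: 0.094
finger_force: 0.0
```

Request:
move_arm(
  rows=[
    [[0,0,0],0],
    [[0,0,0],0],
    [[0,0,0],0],
    [[0,0,0],0],
    [[0,0,0],0],
    [[0,0,0],0],
    [[0,0,0],0],
    [[0,0,0],0],
    [[0,0,0],0],
    [[0,0,0],0],
  ],
  gripper=36,
)

```text
clock: 11.1
tool_pos: [0.4494, 0.2937, 0.0296]
orientation: [2.055, 2.376, 0.001]
ft_force: [0.3, 0.5, 0.0]
gripper_width: 0.0416
finger_force: 20.0
```

```bash
python3 -c "
from h import *
from plant import vision
go(*P['C'],.04)
t=vision.snapshot('top');s=vision.snapshot('side')
c,st,r=blob(s,*proj(s,(*P['D'],.009+.061)),12); print('D cap side',st,ray(s,*c,.07))
cv2.imwrite('pics/c1.png',cv2.resize(np.hstack([s['image'],t['image']]),(800,300)))"
```

```text
t 11.1 pos [0.4494 0.2937 0.0296] yaw 98.3 F [0.3 0.5 0. ] w 0.0416 ff 20.0 -> shift mm [-300.8  151.7  -10.3] roll 0.0
D cap side [213 212  11  11 107] [0.62726774 0.10721223 0.07      ]
```

View pics/c1.png

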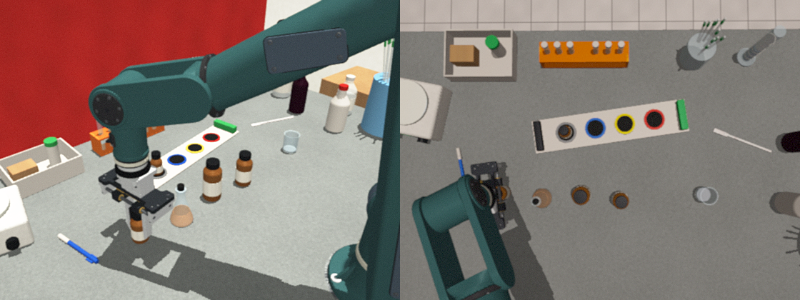

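D stands on grey (side view, about (158,165) in the composite), and the measured offset is about 1 mm relative to the side view's bias. C is gripped. Carry it to blue.

Request:
move_arm(
  rows=[
    [[0,0,-5],0],
    [[0,0,-25],0],
    [[0,0,-55],0],
    [[0,0,-90],0],
    [[0,0,-120],0],
    [[0,0,-140],0],
    [[-12,6,-145],0],
    [[-36,18,-145],0],
    [[-72,36,-145],0],
    [[-110,55,-145],0],
    [[-150,76,-145],0],
    [[-190,96,-145],0],
    [[-228,115,-145],0],
    [[-264,133,-145],0],
    [[-289,146,-145],0],
    [[-301,152,-145],0],
    [[-301,152,-145],0],
    [[-301,152,-145],0],
    [[-301,152,-145],0],
  ],
)

```text
clock: 13.1
tool_pos: [0.6422, 0.0192, 0.1744]
orientation: [-2.052, -2.378, 0.0]
ft_force: [0.1, -0.0, -1.4]
gripper_width: 0.0411
finger_force: 20.0
```

```bash
python3 -c "
from h import *
go(*P['C'],.0386)"
```

```text
t 13.1 pos [0.6422 0.0192 0.1744] yaw 98.41 F [ 0.1 -0.  -1.4] w 0.0411 ff 20.0 -> shift mm [ -1.4   0.7 135.8] roll 0.002
```

Request:
move_arm(
  rows=[
    [[-1,1,15],0],
    [[-1,1,45],0],
    [[-1,1,75],0],
    [[-1,1,100],0],
    [[-1,1,118],0],
    [[-1,1,128],0],
    [[-1,1,132],0],
    [[-1,1,134],0],
    [[-1,1,135],0],
    [[-1,1,136],0],
    [[-1,1,136],0],
    [[-1,1,136],0],
    [[-1,1,136],0],
  ],
)

```text
clock: 14.4
tool_pos: [0.6444, 0.0168, 0.0388]
orientation: [2.054, 2.376, 0.001]
ft_force: [-0.1, 0.3, -0.9]
gripper_width: 0.0411
finger_force: 20.0
```

Request:
move_arm(
  rows=[
    [[0,0,1],0],
    [[0,0,1],0],
    [[0,0,1],0],
  ],
)

```text
clock: 14.7
tool_pos: [0.6444, 0.0168, 0.0386]
orientation: [2.054, 2.376, 0.001]
ft_force: [-2.0, 0.1, 6.3]
gripper_width: 0.0412
finger_force: 20.0
```

Request:
move_arm(
  rows=[
    [[0,0,0],0],
    [[0,0,0],0],
    [[0,0,0],0],
    [[0,0,0],0],
    [[0,0,0],0],
    [[0,0,0],0],
    [[0,0,-15],0],
    [[0,0,-45],0],
    [[0,0,-85],0],
    [[0,0,-130],0],
    [[0,0,-165],0],
    [[0,0,-185],0],
    [[0,0,-190],0],
    [[0,0,-190],0],
  ],
  gripper=94,
)

```text
clock: 16.1
tool_pos: [0.6445, 0.0169, 0.2291]
orientation: [2.053, 2.375, 0.003]
ft_force: [0.4, 0.7, 0.4]
gripper_width: 0.094
finger_force: 0.0
```

```bash
python3 -c "
from h import *
go(*G['B'],.042)"
```

```text
t 16.1 pos [0.6445 0.0169 0.2291] yaw 98.31 F [0.4 0.7 0.4] w 0.094 ff 0.0 -> shift mm [ -40.2 -223.7  186.5] roll 0.0
```

Request:
move_arm(
  rows=[
    [[-2,-10,0],0],
    [[-6,-35,0],0],
    [[-13,-70,0],0],
    [[-20,-108,0],0],
    [[-26,-145,0],0],
    [[-32,-180,0],0],
    [[-37,-206,0],0],
    [[-40,-220,0],0],
    [[-40,-224,10],0],
    [[-40,-224,35],0],
    [[-40,-224,70],0],
    [[-40,-224,105],0],
    [[-40,-224,140],0],
    [[-40,-224,168],0],
    [[-40,-224,182],0],
    [[-40,-224,186],0],
    [[-40,-224,186],0],
  ],
)

```text
clock: 17.8
tool_pos: [0.4277, -0.0546, 0.0401]
orientation: [-2.053, -2.375, 0.002]
ft_force: [-0.1, 0.5, -0.4]
gripper_width: 0.0939
finger_force: 0.0
```

Request:
move_arm(
  rows=[
    [[0,0,0],0],
    [[0,0,0],0],
    [[0,0,0],0],
    [[0,0,0],0],
    [[0,0,0],0],
    [[0,0,0],0],
    [[0,0,0],0],
    [[0,0,0],0],
    [[0,0,0],0],
    [[0,0,0],0],
  ],
  gripper=40,
)

```text
clock: 18.8
tool_pos: [0.4286, -0.0551, 0.0417]
orientation: [2.054, 2.376, 0.001]
ft_force: [0.4, -0.3, 2.6]
gripper_width: 0.0468
finger_force: 20.0
```

```bash
python3 -c "
from h import *
go(*P['B'],.05)"
```

```text
t 18.8 pos [ 0.4286 -0.0551  0.0417] yaw 98.31 F [ 0.4 -0.3  2.6] w 0.0468 ff 20.0 -> shift mm [-48.4 222.2  -8.1] roll 0.0
```

Request:
move_arm(
  rows=[
    [[0,0,-5],0],
    [[0,0,-25],0],
    [[0,0,-55],0],
    [[0,0,-90],0],
    [[0,0,-120],0],
    [[0,0,-140],0],
    [[-2,10,-145],0],
    [[-7,33,-145],0],
    [[-14,65,-145],0],
    [[-22,100,-145],0],
    [[-30,136,-145],0],
    [[-37,170,-145],0],
    [[-43,198,-145],0],
    [[-47,216,-145],0],
    [[-48,222,-145],0],
    [[-48,222,-145],0],
    [[-48,222,-145],0],
    [[-48,222,-145],0],
  ],
  force=25,
)

```text
clock: 20.6
tool_pos: [0.6541, -0.0704, 0.1866]
orientation: [-2.055, -2.376, 0.0]
ft_force: [0.1, 0.6, -1.0]
gripper_width: 0.0466
finger_force: 25.0
```

```bash
python3 -c "
from h import *
go(*P['B'],.0507)"
```

```text
t 20.6 pos [ 0.6541 -0.0704  0.1866] yaw 98.3 F [ 0.1  0.6 -1. ] w 0.0466 ff 25.0 -> shift mm [ -0.7   1.4 135.9] roll 0.0
```

Request:
move_arm(
  rows=[
    [[-1,1,15],0],
    [[-1,1,45],0],
    [[-1,1,75],0],
    [[-1,1,100],0],
    [[-1,1,118],0],
    [[-1,1,128],0],
    [[-1,1,132],0],
    [[-1,1,134],0],
    [[-1,1,135],0],
    [[-1,1,136],0],
    [[-1,1,136],0],
    [[-1,1,136],0],
    [[-1,1,136],0],
  ],
)

```text
clock: 21.9
tool_pos: [0.6562, -0.0714, 0.0509]
orientation: [2.054, 2.376, 0.0]
ft_force: [0.1, 0.2, -1.3]
gripper_width: 0.0461
finger_force: 25.0
```

Request:
move_arm(
  rows=[
    [[0,0,1],0],
    [[0,0,1],0],
    [[0,0,1],0],
  ],
)

```text
clock: 22.2
tool_pos: [0.6563, -0.0714, 0.0508]
orientation: [2.054, 2.376, 0.001]
ft_force: [-1.4, 1.2, 4.9]
gripper_width: 0.0467
finger_force: 25.0
```

Request:
move_arm(
  rows=[
    [[0,0,0],0],
    [[0,0,0],0],
    [[0,0,0],0],
    [[0,0,0],0],
    [[0,0,0],0],
    [[0,0,0],0],
    [[0,0,-15],0],
    [[0,0,-45],0],
    [[0,0,-85],0],
    [[0,0,-130],0],
    [[0,0,-165],0],
    [[0,0,-185],0],
    [[0,0,-190],0],
    [[0,0,-190],0],
  ],
  gripper=94,
)

```text
clock: 23.6
tool_pos: [0.6564, -0.0714, 0.2411]
orientation: [2.053, 2.375, 0.002]
ft_force: [-0.0, 0.7, -0.1]
gripper_width: 0.0939
finger_force: 0.0
```

```bash
python3 -c "
from h import *
go(*G['A'],.052)"
```

```text
t 23.6 pos [ 0.6564 -0.0714  0.2411] yaw 98.31 F [-0.   0.7 -0.1] w 0.0939 ff 0.0 -> shift mm [ 157.1 -191.2  188.4] roll 0.0
```

Request:
move_arm(
  rows=[
    [[7,-9,0],0],
    [[25,-30,0],0],
    [[50,-60,0],0],
    [[77,-93,0],0],
    [[103,-125,0],0],
    [[128,-155,0],0],
    [[146,-178,0],0],
    [[155,-189,0],0],
    [[157,-191,10],0],
    [[157,-191,35],0],
    [[157,-191,70],0],
    [[157,-191,105],0],
    [[157,-191,140],0],
    [[157,-191,168],0],
    [[157,-191,184],0],
    [[157,-191,188],0],
    [[157,-191,188],0],
  ],
)

```text
clock: 25.3
tool_pos: [0.4439, 0.056, 0.0499]
orientation: [-2.054, -2.374, 0.003]
ft_force: [-0.4, -1.2, 0.1]
gripper_width: 0.094
finger_force: 0.0
```

Request:
move_arm(
  rows=[
    [[0,0,0],0],
    [[0,0,0],0],
    [[0,0,0],0],
    [[0,0,0],0],
    [[0,0,0],0],
    [[0,0,0],0],
    [[0,0,0],0],
    [[0,0,0],0],
    [[0,0,0],0],
    [[0,0,0],0],
  ],
  gripper=45,
)

```text
clock: 26.3
tool_pos: [0.4449, 0.0564, 0.0519]
orientation: [2.054, 2.376, 0.001]
ft_force: [1.6, -0.2, 1.4]
gripper_width: 0.0518
finger_force: 25.0
```

```bash
python3 -c "
from h import *
go(*P['A'],.06)"
```

```text
t 26.3 pos [0.4449 0.0564 0.0519] yaw 98.31 F [ 1.6 -0.2  1.4] w 0.0518 ff 25.0 -> shift mm [-246.5  190.2   -7.8] roll 0.0
```

Request:
move_arm(
  rows=[
    [[0,0,-5],0],
    [[0,0,-25],0],
    [[0,0,-55],0],
    [[0,0,-90],0],
    [[0,0,-120],0],
    [[0,0,-140],0],
    [[-10,8,-145],0],
    [[-30,23,-145],0],
    [[-60,46,-145],0],
    [[-92,71,-145],0],
    [[-125,96,-145],0],
    [[-157,121,-145],0],
    [[-188,145,-145],0],
    [[-217,167,-145],0],
    [[-237,183,-145],0],
    [[-246,190,-145],0],
    [[-246,190,-145],0],
    [[-246,190,-145],0],
    [[-246,190,-145],0],
  ],
  force=25,
)

```text
clock: 28.2
tool_pos: [0.6672, -0.159, 0.1957]
orientation: [-2.053, -2.376, 0.001]
ft_force: [-0.9, -0.6, -1.2]
gripper_width: 0.0512
finger_force: 25.0
```

```bash
python3 -c "
from h import *
go(*P['A'],.0609)"
```

```text
t 28.2 pos [ 0.6672 -0.159   0.1957] yaw 98.34 F [-0.9 -0.6 -1.2] w 0.0512 ff 25.0 -> shift mm [ -1.3   1.6 134.7] roll 0.001
```

Request:
move_arm(
  rows=[
    [[-1,1,15],0],
    [[-1,1,45],0],
    [[-1,1,75],0],
    [[-1,1,100],0],
    [[-1,1,118],0],
    [[-1,1,128],0],
    [[-1,1,132],0],
    [[-1,1,134],0],
    [[-1,1,135],0],
    [[-1,1,136],0],
    [[-1,1,136],0],
    [[-1,1,136],0],
    [[-1,1,136],0],
  ],
)

```text
clock: 29.5
tool_pos: [0.6693, -0.1605, 0.061]
orientation: [2.054, 2.376, 0.0]
ft_force: [0.3, 0.3, -1.1]
gripper_width: 0.0513
finger_force: 25.0
```

Request:
move_arm(
  rows=[
    [[0,0,1],0],
    [[0,0,1],0],
    [[0,0,1],0],
  ],
)

```text
clock: 29.8
tool_pos: [0.6693, -0.1605, 0.0609]
orientation: [2.054, 2.376, 0.001]
ft_force: [-2.7, 0.1, 5.1]
gripper_width: 0.0513
finger_force: 25.0
```

Request:
move_arm(
  rows=[
    [[0,0,0],0],
    [[0,0,0],0],
    [[0,0,0],0],
    [[0,0,0],0],
    [[0,0,0],0],
    [[0,0,0],0],
    [[0,0,-15],0],
    [[0,0,-45],0],
    [[0,0,-85],0],
    [[0,0,-130],0],
    [[0,0,-160],0],
    [[-10,-30,-165],0],
    [[-30,-75,-165],0],
    [[-50,-120,-165],0],
    [[-75,-160,-165],0],
    [[-100,-190,-165],0],
    [[-125,-210,-165],0],
    [[-145,-220,-165],0],
    [[-150,-220,-165],0],
    [[-150,-220,-165],0],
  ],
  gripper=94,
)

```text
clock: 31.8
tool_pos: [0.4732, -0.341, 0.2253]
orientation: [2.055, 2.375, 0.001]
ft_force: [-1.6, 0.1, 0.0]
gripper_width: 0.0941
finger_force: 0.0
```

```bash
python3 -c "
from h import *
from plant import vision
t=vision.snapshot('top');s=vision.snapshot('side')
for n in 'ABCD':
    c,st,r=blob(s,*proj(s,(*P[n],H[n])),13); print(n,st,(1000*(ray(s,*c,H[n])[:2]-P[n])).round(1))
cv2.imwrite('pics/e.png',cv2.resize(np.hstack([s['image'],t['image']]),(800,300)))"
```

```text
A [290 147  14  11 130] [-1.9  0.2]
B [267 167  13  11 119] [-2.  0.]
C [241 188  12  11 116] [-0.8 -0.1]
D [213 212  11  11 109] [-2.5  0.3]
```

View pics/e.png

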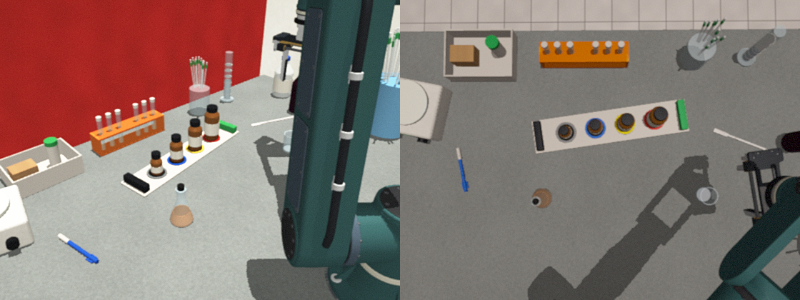

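All four bottles stand upright within about 2.5 mm of their pad centres, tallest at green. The flask is where it was, at (181,215) in the side half of the composite. Handing in.

```bash
python3 -c "
from plant import arm
print(arm.finish_job())"
```

```text
the job is handed in; nothing more can be done
None
```

I placed the four bottles upright in height order, tallest on red by the green block down to shortest on grey by the black block, each within about 2.5 mm of its pad centre; the flask was not touched, and I handed the job in at about 32 s with no verdict returned.

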